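# Put the tool holders back in their own pockets

## Task

The four milling-machine tool holders in the bench rack were put back into each other's pockets. Using the spare black pocket to park one where needed, move every holder into the pocket whose collar has the same colour as the holder's ring, fully home with its flange flat on the collar, and leave the black pocket empty. Keep the holders upright, never laying or dropping one on the bench, and leave the caliper where it lies.

Things in the scene. Friction and masses are not known exactly. Their poses are not given: they have to be found in the camera images.
- red_holder: Steel tool holder, 0.3-0.6 kg, with a red ring on its flange; upright in a pocket. Cutter: dark milling head, 32 mm wide, with gold cutting plates, top 80 mm above origin. Origin: axis, underside of the flange (50 mm wide); z up; round. Below: taper 31 mm wide, 17 mm at 48 mm down, 11 mm stud to 60 mm down. Above: flange and ring to 15.5 mm, then round body to grip, 34 mm wide, from 16 to 60 mm.
- blue_holder: Steel tool holder, 0.3-0.6 kg, with a blue ring on its flange; upright in a pocket. Cutter: thin twist drill, 10 mm, point 83 mm above origin. Origin: axis, underside of the flange (50 mm wide); z up; round. Below: taper 31 mm wide, 17 mm at 48 mm down, 11 mm stud to 60 mm down. Above: flange and ring to 15.5 mm, then round body to grip, 34 mm wide, from 16 to 60 mm.
- yellow_holder: Steel tool holder, 0.3-0.6 kg, with a yellow ring on its flange; upright in a pocket. Cutter: silver cone countersink, 25 mm wide, point 80 mm above origin. Origin: axis, underside of the flange (50 mm wide); z up; round. Below: taper 31 mm wide, 17 mm at 48 mm down, 11 mm stud to 60 mm down. Above: flange and ring to 15.5 mm, then round body to grip, 34 mm wide, from 16 to 60 mm.
- green_holder: Steel tool holder, 0.3-0.6 kg, with a green ring on its flange; upright in a pocket. Cutter: gold end mill, 16 mm, top 81 mm above origin. Origin: axis, underside of the flange (50 mm wide); z up; round. Below: taper 31 mm wide, 17 mm at 48 mm down, 11 mm stud to 60 mm down. Above: flange and ring to 15.5 mm, then round body to grip, 34 mm wide, from 16 to 60 mm.
- red_pocket: Fixed pocket with red collar, 80 mm wide, 8 mm thick; hole 35 mm, narrowing down, open below. Origin: centre of the collar's top, 72 mm above the bench. Seated, a holder's origin coincides with it. Home of the red-ringed holder; starts with another in it. Five pockets in a grey rack, rows of 3 and 2, at least 107 mm apart, colours in any order.
- blue_pocket: Fixed pocket with blue collar, 80 mm wide, 8 mm thick; hole 35 mm, narrowing down, open below. Origin: centre of the collar's top, 72 mm above the bench. Seated, a holder's origin coincides with it. Home of the blue-ringed holder; starts with another in it. Five pockets in a grey rack, rows of 3 and 2, at least 107 mm apart, colours in any order.
- yellow_pocket: Fixed pocket with yellow collar, 80 mm wide, 8 mm thick; hole 35 mm, narrowing down, open below. Origin: centre of the collar's top, 72 mm above the bench. Seated, a holder's origin coincides with it. Home of the yellow-ringed holder; starts with another in it. Five pockets in a grey rack, rows of 3 and 2, at least 107 mm apart, colours in any order.
- green_pocket: Fixed pocket with green collar, 80 mm wide, 8 mm thick; hole 35 mm, narrowing down, open below. Origin: centre of the collar's top, 72 mm above the bench. Seated, a holder's origin coincides with it. Home of the green-ringed holder; starts with another in it. Five pockets in a grey rack, rows of 3 and 2, at least 107 mm apart, colours in any order.
- black_pocket: Fixed pocket with black collar, 80 mm wide, 8 mm thick; hole 35 mm, narrowing down, open below. Origin: centre of the collar's top, 72 mm above the bench. Seated, a holder's origin coincides with it. The spare pocket, empty at the start. Five pockets in a grey rack, rows of 3 and 2, at least 107 mm apart, colours in any order.
- caliper: Steel vernier caliper, 200 mm long, 62 mm wide and 9 mm high, lying loose on the bench to the right of the rack; a bystander. Origin near the middle of its length on its underside, its length along its y axis.
Things that resemble listed ones, but are neither listed nor needed, are in the scene too. What is shaped like the blue_holder but pink is not meant.

How it is judged:
By the outcome, as a careful person would: the job done as asked, in the order asked, and still so for the second after the job is handed in, with the robot touching nothing.
It also fails if it takes over 118 s, if anything falls off the work surface, if the arm or the gripper's body presses on something with over 40 N, if the wrist force passes 120 N, or if a joint passes its speed limit or range.

## Robot

A 6-joint arm with a two-finger parallel gripper is mounted at the origin on a cart in front of the work surface, level with it; the furniture and walls round the work are solid. World frame = base frame: x ahead of the robot, y to its left, z up, the work surface at z = 0. Lengths are in m, angles in rad, forces in N, time in s.
With the tool pointing down it reaches from about 0.275 to 0.85 m from the base axis. Payload 5.2 kg.
Tool frame: the origin (TCP) lies midway between the tips of the shut fingers; the grasp point (between the pads) lies 19 mm behind it; z points along the fingers, y is the line along which they close (so a half turn about z gives the same grasp; the last joint's range is limited). The gripper opens to 85 mm and grips with 20 to 120 N. Pads are 22 mm wide; open, the fingers measure 114 mm over their backs; the gripper's body (76 mm by 85 mm) begins 54 mm behind the grasp point. The pads swing forward as they close: fully open they stand 13 mm farther back than shut.
Start: joints at [-1.492, 0.259, 1.535, -0, 1.348, -0.203], TCP at [0.153, -0.528, 0.209] pointing down, gripper open.
Joint ranges: [-3.14, 3.14], [-0.91, 2.08], [0.19, 2.58], [-1.22, 4.36], [0.22, 2.71], [-3.12, 3.12]. Speed limits (rad/s): [2.57, 2.57, 3.14, 3.14, 3.14, 3.14].

## Interface

Orientations are given as [roll, pitch, yaw] about the fixed x, y, z axes, in that order (R = Rz(yaw) Ry(pitch) Rx(roll)).
In Python, from plant import r, vision gives the robot as it stands.
- The arm moves only by the shell command python3 -m inch 'ROWS'. ROWS is JSON, a list that holds one entry, the list of rows, each a list of 7 numbers: the turn, a rotation vector about the tool's x, y, z in units of 10 degrees (1.0 is 10 degrees), then the shift along the tool's x, y, z in units of 40 mm (1.0 is 40 mm), then the opening in per cent of the stroke, from 0 (shut) to 100 (fully open). In form: [[[ax, ay, az, dx, dy, dz, jaw], ...]]. A call has 1 to 5 rows; each row shifts and turns the commanded pose from where the row before left it, along the tool's axes as they then stand; what a row does not reach is not made up. A row lasts 1/8 s, in which the tool goes at most 62.5 mm and 10.7 degrees, less where a joint would pass 70% of its speed; a pose out of reach is approached as far as the arm can. A call is refused whole if a number of a shift passes 1 or a number of a turn 1, either way. A call with a gripper value outside its range is refused whole. The fingers move at their own pace and stop on an object; the grip force is fixed at half the most. Time passes only in rows, so rows that do not move let the fingers close. It gives the time, the measured TCP pose, the force, the opening and the grip force at its end, in the units of the state.
- r.get_obs(): the state, without advancing time (a new reading comes with each control period).
- vision.grab_frame(name): name is "scene" or "top" or "wrist"; returns the picture (384x512x3 uint8, blue, green, red); there is no depth.
- vision.camera_model(name): a dict with "mtx" (3x3 intrinsics, pixels), "eye" and "attitude" of the camera in the world. Camera axes: x right, y up, looking along -z (the intrinsics and any distortion apply to the point x, -y, -z); pixel columns grow to the right and rows downward; lengths in m; the calibration is good to about 2 mm. The wrist camera is an equidistant fisheye: a pixel r from the principal point sees the ray r / f radians off the axis. A picture is of the moment at which its call begins: read the wrist's pose just before it. camera_model takes no time and is no camera call; for the wrist camera it gives the pose at the moment of the call.
- r.hand_in(): hands the job in; it is judged then, once.
Trained networks look in the newest picture that a camera, given by its name, has taken for a name from the list of things; names that differ only in an ending like _2 or _b are one class to them, and where a whole thing is asked for, a point or a joint stands for the part that bears it (a point fixed in the world has none). Each returns a list of dicts, best first, with "confidence" (0 to 1); they miss things now and then, are a little off and sometimes report something else, mostly with a low value. They report only what shows in the picture. A call takes as long as a camera call. They do not tell look-alikes from the thing itself.
- vision.cut_out(camera, thing): "region" (384x512 bool, what is visible of it) and "uv" ([column, row] in pixels, amid what is visible of it).
- vision.landmark_of(camera, thing): "uv" ([column, row] in pixels: a listed point, or the origin of a listed thing).
The state is a dict: "t": time; "joint_positions": joint angles; "qvel": joint speeds; "joint_torque": joint torques, N m; "tcp_pos": TCP position; "eef_rot": TCP orientation; "contact_force": force on the tool from outside, world axes, zero at the start; "ft_torque": the same for the moment, N m; "width": finger opening in m; "finger_force": force on a finger pad.
Only numpy, scipy, OpenCV 4.12 (cv2) and the standard library are available. Lean on these libraries where they do the work, as an engineer would, in place of code of your own. Each camera call takes 0.05 s, during which the arm holds its last target. There are 200 camera calls.

## Working session

There is one attempt and no reset: what is moved stays moved. The work goes in short steps, Python scripts to look and compute and a shell command to move; the robot and the scene stay as the last step left them, time stands still between calls to the robot, and variables do not carry over. Pictures are saved under pics/ and viewed, at most 14 in all, crops included, and the job is handed in when it is done.

```bash
mkdir -p pics; ls; cat > h.py <<'E'
import numpy as np, cv2
from plant import r, vision
from scipy.spatial.transform import Rotation as R
def att(m):
    a=np.array(m['attitude'],float)
    if a.shape==(3,3): return a
    return R.from_euler('xyz',a).as_matrix() if a.size==3 else R.from_quat(a).as_matrix()
def ray(m,uv,fish=False):
    K=np.array(m['mtx']);x=(uv[0]-K[0,2])/K[0,0];y=(uv[1]-K[1,2])/K[1,1]
    if fish:
        t=np.hypot(x,y);s=np.sin(t)/max(t,1e-9);d=np.array([x*s,-y*s,-np.cos(t)])
    else: d=np.array([x,-y,-1.])
    return att(m)@d
def onz(m,uv,z,fish=False):
    d=ray(m,uv,fish);e=np.array(m['eye']);return e+d*(z-e[2])/d[2]
E
python3 - <<'E'
from h import *
for c in ['top','scene','wrist']:
    im=vision.grab_frame(c);cv2.imwrite(f'pics/{c}0.png',im);m=vision.camera_model(c);print(c,m)
    if c=='wrist':continue
    for n in ['red','blue','yellow','green','black']:
        for k in ['_holder','_pocket']:
            if n+k=='black_holder':continue
            for d in vision.landmark_of(c,n+k)[:2]:
                print(n+k,np.round(d['uv'],1),round(d['confidence'],2),np.round(onz(m,d['uv'],.072),4))
print(r.get_obs())
E
```

```text
pics
top {'mtx': array([[412.97551186,   0.        , 251.68077011],
       [  0.        , 412.97551186, 187.4411252 ],
       [  0.        ,   0.        ,   1.        ]]), 'eye': array([ 0.51484454, -0.22581317,  1.00985565]), 'attitude': array([ 7.47342170e-02,  5.53221853e-04, -1.57090211e+00])}
red_holder [207.7 166.7] 0.85 [ 0.6326 -0.1248  0.072 ]
red_pocket [190.6 210.3] 0.86 [ 0.5331 -0.0868  0.072 ]
blue_holder [294.1 103.3] 0.94 [ 0.7802 -0.3234  0.072 ]
blue_holder [240.6 199.9] 0.78 [ 0.5567 -0.2001  0.072 ]
blue_pocket [208.3 170.5] 0.94 [ 0.6239 -0.1262  0.072 ]
yellow_holder [288.6 191.4] 0.83 [ 0.576  -0.3093  0.072 ]
yellow_pocket [240.1 204.3] 0.88 [ 0.5467 -0.199   0.072 ]
green_holder [188.7 211.9] 0.93 [ 0.5295 -0.0825  0.072 ]
green_holder [191.1 209.4] 0.74 [ 0.5351 -0.0879  0.072 ]
green_pocket [289.4 191.9] 0.93 [ 0.5749 -0.3111  0.072 ]
black_pocket [258.5 160.3] 0.77 [ 0.6474 -0.2409  0.072 ]
scene {'mtx': array([[370.38814672,   0.        , 254.31848715],
       [  0.        , 370.38814672, 189.8816444 ],
       [  0.        ,   0.        ,   1.        ]]),
[... 1144 characters left out ...]
9e+00])}
{'t': 1.05, 'joint_positions': array([-1.49179337e+00,  2.58623501e-01,  1.53498999e+00,  2.93403896e-05,
        1.34802315e+00, -2.02805216e-01]), 'qvel': array([-0.00012659,  0.00146111,  0.00015872,  0.00035567,  0.00017904,
       -0.00033286]), 'joint_torque': array([-2.44654657e-04, -4.45936131e+01, -2.90898657e+01, -3.53205569e-04,
        6.43422172e-04,  1.45866380e-05]), 'tcp_pos': array([ 0.15298174, -0.528299  ,  0.2085011 ]), 'eef_rot': array([-3.14155533e+00, -3.68885956e-05,  2.81801694e-01]), 'contact_force': array([-0.02232609,  0.52948285, -0.34073239]), 'ft_torque': array([-0.00852144, -0.0268777 ,  0.03834649]), 'finger_force': 0.0, 'width': 0.08535314332977212}
```

```bash
python3 - <<'E'
import cv2
a=cv2.imread('pics/top0.png')[60:260,130:350];cv2.imwrite('pics/topc.png',cv2.resize(a,None,fx=2.7,fy=2.7,interpolation=cv2.INTER_CUBIC))
E
```

```text
(no output)
```

View pics/topc.png

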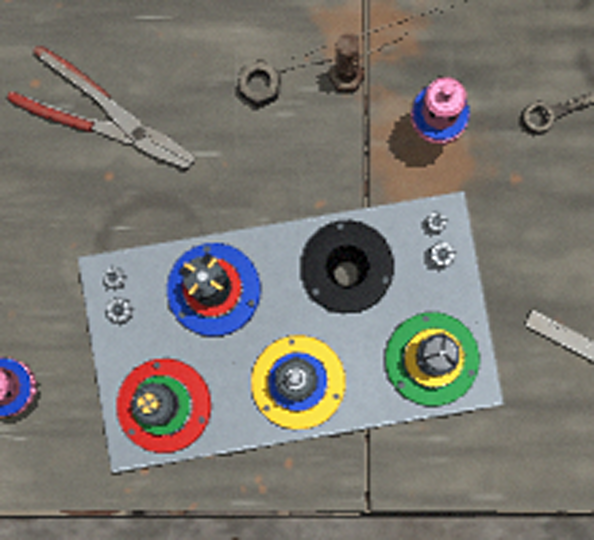

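View pics/scene0.png

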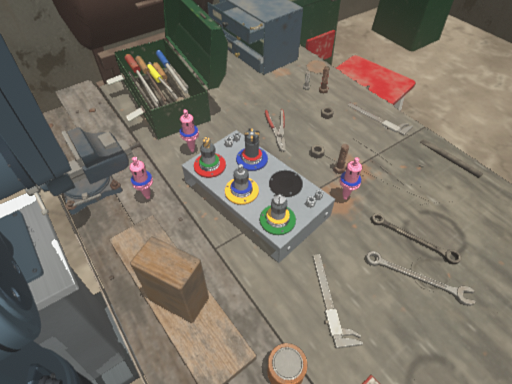

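Candidates for the blue holder in the top picture are (240,200), with a steel body in the yellow pocket, and (294,103) plus one at the left edge near (132,203), both pink-bodied and standing on the bench. The enlarged crop shows the one at (240,200) is the real one. The layout is red in blue, green in red, blue in yellow, yellow in green, and black empty.

Order: red→black, blue→blue, yellow→yellow, green→green, red→red. Next I'll measure the collars precisely.

```bash
cat > p.py <<'E'
from h import *
from scipy.optimize import least_squares
N=['red','yellow','green','blue','black']
P={c:[] for c in ['top','scene']}
for c in P:
    vision.grab_frame(c);m=vision.camera_model(c)
    for n in N:
        d=vision.cut_out(c,n+'_pocket')
        if not d: P[c].append([np.nan]*2);continue
        g=d[0]['region'].astype(np.uint8)
        pts=np.argwhere(g)[:,::-1]
        w=np.array([onz(m,u,.072)[:2] for u in pts]).astype(np.float32)
        hull=cv2.convexHull(w)[:,0]
        ce,ra=cv2.minEnclosingCircle(w)
        f=least_squares(lambda q:np.hypot(*(hull-q[:2]).T)-.040,ce,loss='soft_l1',f_scale=.001)
        P[c].append(f.x);print(c,n,np.round(f.x,4),'r',round(ra,4),round(np.hypot(*(hull-f.x).T).mean(),4))
for c in P:
    A=np.array(P[c])
    # lattice: cx,cy,th,pitch,row,offset
    def mod(q):
        a=np.array([np.cos(q[2]),np.sin(q[2])]);b=np.array([-a[1],a[0]])
        return np.array([q[:2]-a*q[3],q[:2],q[:2]+a*q[3],q[:2]-a*q[3]/2+b*q[4],q[:2]+a*q[3]/2+b*q[4]])
    f=least_squares(lambda q:np.nan_to_num((mod(q)-A).ravel()),[*A[1],-1.4,.114,.09],loss='soft_l1',f_scale=.002)
    print(c,np.round(f.x,4),'\n',np.round(mod(f.x),4),np.round(np.abs(mod(f.x)-A).max(1),4))
E
python3 p.py
```

```text
top red [ 0.534  -0.0856] r 0.0408 0.0395
top yellow [ 0.554  -0.1989] r 0.0413 0.04
top green [ 0.5729 -0.311 ] r 0.0393 0.0384
top blue [ 0.6318 -0.1272] r 0.0414 0.0399
scene red [ 0.5324 -0.0892] r 0.0424 0.0402
scene green [ 0.5717 -0.3141] r 0.0418 0.04
scene blue [ 0.6308 -0.1297] r 0.0422 0.0397
scene black [ 0.6505 -0.2413] r 0.0422 0.0407
top [ 0.5536 -0.1986 -1.4002  0.1144  0.0892] 
 [[ 0.5342 -0.0859]
 [ 0.5536 -0.1986]
 [ 0.5731 -0.3113]
 [ 0.6318 -0.1271]
 [ 0.6512 -0.2398]] [0.0003 0.0004 0.0002 0.0001    nan]Traceback (most recent call last):
  File "p.py", line 23, in <module>
    f=least_squares(lambda q:np.nan_to_num((mod(q)-A).ravel()),[*A[1],-1.4,.114,.09],loss='soft_l1',f_scale=.002)
    return func(*args, **kwargs)
    raise ValueError("Initial guess is outside of provided bounds")
ValueError: Initial guess is outside of provided bounds
```

```bash
python3 - <<'E'
from h import *
m=vision.camera_model('scene')
for n,u in dict(base=(208,318),baseL=(165,300),top=(205,275),topL=(135,262),topback=(150,235),topR=(200,250)).items():
    print(n,[np.round(onz(m,u,z)[:2],3) for z in (0,.08,.12,.16)])
E
```

```text
base [array([ 0.345, -0.389]), array([ 0.336, -0.419]), array([ 0.332, -0.435]), array([ 0.327, -0.45 ])]
baseL [array([ 0.291, -0.306]), array([ 0.288, -0.345]), array([ 0.287, -0.365]), array([ 0.285, -0.385])]
top [array([ 0.387, -0.304]), array([ 0.374, -0.344]), array([ 0.367, -0.364]), array([ 0.36 , -0.383])]
topL [array([ 0.276, -0.189]), array([ 0.274, -0.241]), array([ 0.274, -0.267]), array([ 0.273, -0.293])]
topback [array([ 0.333, -0.143]), array([ 0.325, -0.2  ]), array([ 0.322, -0.228]), array([ 0.318, -0.257])]
topR [array([ 0.409, -0.244]), array([ 0.393, -0.29 ]), array([ 0.385, -0.313]), array([ 0.377, -0.336])]
```

```bash
python3 -m inch '[[[0,0,0.64,0,0,-0.5,100],[0,0,0,0.5,-0.2,-0.5,100],[0,0,0,0.8,-0.46,-0.2,100]]]'
```

```text
t: 2.02
tcp_pos: [0.1997, -0.4944, 0.2577]
eef_rot: [3.139, 0.0, 0.168]
contact_force: [0.1, -1.0, -1.3]
width: 0.0855
finger_force: 0.0
```

```bash
for i in 1 2; do :; done; python3 -m inch '[[[0,0,0,0.8,-0.47,0,100],[0,0,0,0.8,-0.47,0,100],[0,0,0,0.8,-0.47,0,100],[0,0,0,0.8,-0.47,0,100],[0,0,0,0.8,-0.47,0,100]]]'; python3 -m inch '[[[0,0,0,0.8,-0.47,0,100],[0,0,0,0.8,-0.47,0,100],[0,0,0,0.8,-0.47,0,100],[0,0,0,0.8,-0.47,0,100],[0,0,0,0.8,-0.47,0,100]]]'
```

```text
t: 2.65
tcp_pos: [0.3424, -0.3729, 0.2566]
eef_rot: [3.141, -0.0, 0.17]
contact_force: [1.4, -0.5, -0.3]
width: 0.0853
finger_force: 0.0
t: 3.28
tcp_pos: [0.4842, -0.2532, 0.2566]
eef_rot: [3.141, -0.0, 0.17]
contact_force: [-0.5, -1.1, 0.5]
width: 0.0855
finger_force: 0.0
```

```bash
python3 -m inch '[[[0,0,0,0.8,-0.47,0,100],[0,0,0,0.8,-0.47,0,100],[0,0,0,0.8,-0.47,0,100],[0,0,0,0.8,-0.47,0,100],[0,0,0,0,0,0,100]]]'; python3 - <<'E'
from h import *
o=r.get_obs();m=vision.camera_model('wrist');im=vision.grab_frame('wrist');cv2.imwrite('pics/w1.png',im)
print(o['tcp_pos'],o['eef_rot'],m['eye'])
for n in ['red','yellow','green','blue','black']:
    d=vision.cut_out('wrist',n+'_pocket')
    if d:
        from scipy.optimize import least_squares
        pts=np.argwhere(d[0]['region'])[:,::-1]
        w=np.array([onz(m,u,.072,True)[:2] for u in pts]).astype(np.float32);h=cv2.convexHull(w)[:,0]
        f=least_squares(lambda q:np.hypot(*(h-q[:2]).T)-.040,cv2.minEnclosingCircle(w)[0],loss='soft_l1',f_scale=.001)
        print(n,d[0]['confidence'],np.round(f.x,4),np.abs(f.fun).mean())
E
```

```text
t: 3.9
tcp_pos: [0.5981, -0.1563, 0.256]
eef_rot: [-3.141, -0.0, 0.173]
contact_force: [-0.5, -0.3, 0.3]
width: 0.0855
finger_force: 0.0
[ 0.59810845 -0.15632353  0.25597316] [-3.14088725e+00 -1.12010607e-04  1.73304407e-01] [ 0.6664289  -0.14534476  0.42180611]
red 0.61 [ 0.5356 -0.0859] 0.0005494014796134371
yellow 0.98 [ 0.5552 -0.1989] 0.00045074092758037843
green 0.83 [ 0.5741 -0.3107] 0.0003997055448496238
blue 0.78 [ 0.6333 -0.1266] 0.000750902953388359
black 0.73 [ 0.6522 -0.2395] 0.0005554353232730934
```

View pics/w1.png

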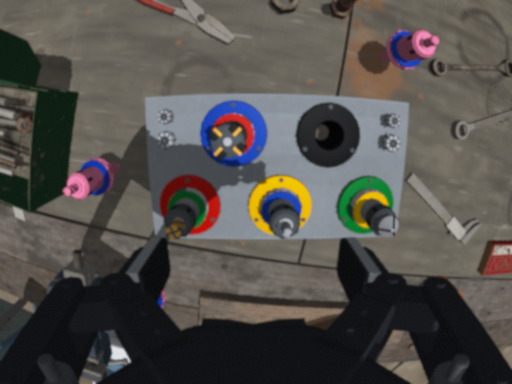

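The picture shows all five pockets, with the red holder in blue at (232,135) and black empty at (328,135). The wrist estimate agrees with the top camera to about 1.5 mm, so I'm going to the red holder at (0.6325, −0.127).

```bash
python3 -m inch '[[[0,0,0,0.97,-0.57,0,100],[0,0,0,0,0,0,100]]]'; python3 -m inch '[[[0,0,0,0,0,0.8,100],[0,0,0,0,0,0.8,100],[0,0,0,0,0,0.8,100],[0,0,0,0,0,0.6,100],[0,0,0,0,0,0.4,100]]]'
```

```text
t: 4.45
tcp_pos: [0.632, -0.1283, 0.2564]
eef_rot: [-3.141, -0.001, 0.171]
contact_force: [0.1, 0.2, -0.7]
width: 0.0853
finger_force: 0.0
t: 5.08
tcp_pos: [0.6299, -0.13, 0.1194]
eef_rot: [-3.141, 0.002, 0.169]
contact_force: [-0.0, 0.9, 0.1]
width: 0.0854
finger_force: 0.0
```

```bash
python3 -m inch '[[[0,0,0,0.04,-0.04,0.3,100],[0,0,0,0,0,0.3,100],[0,0,0,0,0,0,100]]]'
```

```text
t: 5.45
tcp_pos: [0.6319, -0.1272, 0.0958]
eef_rot: [-3.141, 0.001, 0.17]
contact_force: [0.1, -0.2, 0.6]
width: 0.0855
finger_force: 0.0
```

Centred, so I'm closing the gripper.

```bash
python3 -m inch '[[[0,0,0,0,0,0.05,0],[0,0,0,0,0,0,0],[0,0,0,0,0,0,0],[0,0,0,0,0,0,0]]]'
```

```text
t: 5.95
tcp_pos: [0.6327, -0.127, 0.0953]
eef_rot: [-3.141, -0.001, 0.17]
contact_force: [-1.3, 2.0, 3.4]
width: 0.0313
finger_force: 59.3
```

```bash
python3 -m inch '[[[0,0,0,0,0,-0.3,0],[0,0,0,0,0,-0.5,0],[0,0,0,0,0,-0.6,0],[0,0,0,0,0,-0.6,0],[0,0,0,0,0,0,0]]]'; python3 - <<'E'
from h import *
cv2.imwrite('pics/w2.png',vision.grab_frame('wrist')); o=r.get_obs(); print(o['tcp_pos'],o['eef_rot'],o['contact_force'],o['ft_torque'],o['width'],o['finger_force'])
E
```

```text
t: 6.58
tcp_pos: [0.6336, -0.128, 0.1765]
eef_rot: [3.139, -0.003, 0.17]
contact_force: [1.2, 0.1, -5.2]
width: 0.0316
finger_force: 60.2
[ 0.6325937  -0.12763762  0.17478243] [ 3.14085342e+00 -7.97023455e-04  1.69992056e-01] [-0.43942809  0.1293602  -5.28531266] [ 0.00773542  0.01420796 -0.01649888] 0.03139113255013346 60.16722097992897
```

View pics/w2.png

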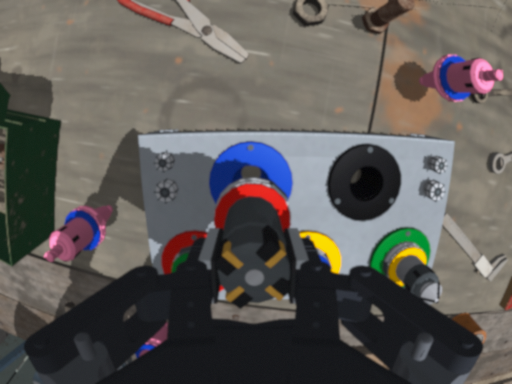

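Red is held upright; moving it over the black pocket (target TCP 0.652, −0.240).

```bash
python3 -m inch '[[[0,0,0,0,0.7,0,0],[0,0,0,0,0.8,0,0],[0,0,0,0,0.8,0,0],[0,0,0,0,0.55,0,0],[0,0,0,0,0,0,0]]]';python3 -m inch '[[[0,0,0,0,0,0,0]]]'
```

```text
t: 7.25
tcp_pos: [0.6512, -0.2421, 0.1729]
eef_rot: [-3.141, 0.002, 0.167]
contact_force: [0.1, 0.7, -4.8]
width: 0.0318
finger_force: 60.3
t: 7.38
tcp_pos: [0.6513, -0.2392, 0.1737]
eef_rot: [-3.14, 0.001, 0.17]
contact_force: [0.5, 0.6, -5.2]
width: 0.0316
finger_force: 60.3
```

```bash
python3 -m inch '[[[0,0,0,0,0,0.5,0],[0,0,0,0,0,0.5,0],[0,0,0,0,0,0.4,0],[0,0,0,0,0,0.3,0],[0,0,0,0,0,0,0]]]'
```

```text
t: 8.0
tcp_pos: [0.6511, -0.239, 0.1053]
eef_rot: [-3.14, 0.002, 0.171]
contact_force: [-1.0, 0.7, -6.2]
width: 0.0315
finger_force: 60.5
```

```bash
python3 -m inch '[[[0,0,0,0,0,0.15,0],[0,0,0,0,0,0.08,0],[0,0,0,0,0,0.05,0],[0,0,0,0,0,0,0]]]'
```

```text
t: 8.5
tcp_pos: [0.6518, -0.2398, 0.0955]
eef_rot: [3.141, -0.0, 0.17]
contact_force: [-0.7, 0.3, -5.2]
width: 0.0318
finger_force: 60.2
```

```bash
python3 -m inch '[[[0,0,0,0,0,0.03,0],[0,0,0,0,0,0.02,0],[0,0,0,0,0,0,0]]]'
```

```text
t: 8.88
tcp_pos: [0.6521, -0.2398, 0.0953]
eef_rot: [3.14, -0.001, 0.17]
contact_force: [-3.3, 2.4, 6.3]
width: 0.0316
finger_force: 61.1
```

```bash
python3 -m inch '[[[0,0,0,0,0,0,100],[0,0,0,0,0,0,100],[0,0,0,0,0,0,100],[0,0,0,0,0,0,100]]]'; python3 -m inch '[[[0,0,0,0,0,-0.4,100],[0,0,0,0,0,-0.8,100],[0,0,0,0,0,-0.9,100],[0,0,0,0,0,-0.9,100],[0,0,0,0,0,0,100]]]'; python3 - <<'E'
from h import *
cv2.imwrite('pics/w3.png',vision.grab_frame('wrist'))
E
```

```text
t: 9.38
tcp_pos: [0.6518, -0.2398, 0.0933]
eef_rot: [3.142, -0.0, 0.17]
contact_force: [-0.3, -0.0, 0.4]
width: 0.0857
finger_force: 0.0
t: 10.0
tcp_pos: [0.6538, -0.2408, 0.2189]
eef_rot: [3.136, -0.007, 0.17]
contact_force: [0.2, -0.3, 0.6]
width: 0.0852
finger_force: 0.0
```

View pics/w3.png

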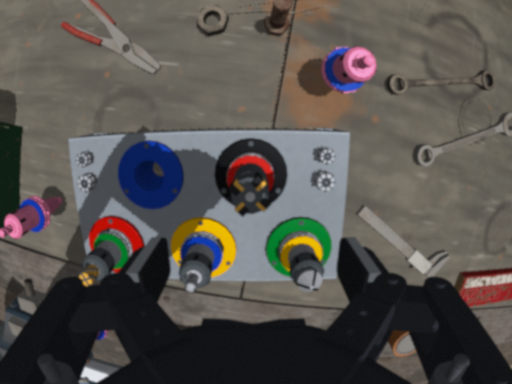

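Red is parked flat in black at (250,185) and the blue pocket at (152,172) is free. Next is the blue holder in the yellow pocket.

```bash
python3 -m inch '[[[0,0,0,-0.8,-0.5,0,100],[0,0,0,-0.8,-0.5,0,100],[0,0,0,-0.63,-0.43,0,100],[0,0,0,0,0,0,100],[0,0,0,0,0,0,100]]]'; python3 -m inch '[[[0,0,0,0,0,0.8,100],[0,0,0,0,0,0.8,100],[0,0,0,0,0,0.6,100],[0,0,0,0,0,0.3,100],[0,0,0,0,0,0,100]]]'
```

```text
t: 10.68
tcp_pos: [0.5543, -0.1986, 0.2129]
eef_rot: [-3.141, 0.0, 0.17]
contact_force: [1.0, -0.2, 0.2]
width: 0.0854
finger_force: 0.0
t: 11.3
tcp_pos: [0.5541, -0.1984, 0.1123]
eef_rot: [-3.14, 0.001, 0.17]
contact_force: [0.3, 0.5, -0.0]
width: 0.0855
finger_force: 0.0
```

```bash
python3 -m inch '[[[0,0,0,0,0,0.3,100],[0,0,0,0,0,0.13,100],[0,0,0,0,0,0,100]]]'; python3 -m inch '[[[0,0,0,0,0,0,0],[0,0,0,0,0,0,0],[0,0,0,0,0,0,0],[0,0,0,0,0,0,0]]]'
```

```text
t: 11.68
tcp_pos: [0.5539, -0.1983, 0.0959]
eef_rot: [-3.141, 0.0, 0.17]
contact_force: [-0.1, 0.7, 0.1]
width: 0.0855
finger_force: 0.0
t: 12.18
tcp_pos: [0.5543, -0.1983, 0.0968]
eef_rot: [3.141, -0.001, 0.17]
contact_force: [-1.2, 1.3, 3.2]
width: 0.0316
finger_force: 59.2
```

```bash
python3 -m inch '[[[0,0,0,0,0,-0.3,0],[0,0,0,0,0,-0.5,0],[0,0,0,0,0,-0.6,0],[0,0,0,0,0,-0.6,0],[0,0,0,0,0,0,0]]]'; python3 -m inch '[[[0,0,0,0.6,-0.4,0,0],[0,0,0,0.7,-0.45,0,0],[0,0,0,0.6,-0.4,0,0],[0,0,0,0.33,-0.18,0,0],[0,0,0,0,0,0,0]]]';python3 -m inch '[[[0,0,0,0,0,0,0]]]'
```

```text
t: 12.8
tcp_pos: [0.5552, -0.1992, 0.1781]
eef_rot: [3.139, -0.003, 0.17]
contact_force: [0.1, 0.6, -4.1]
width: 0.0313
finger_force: 60.1
t: 13.42
tcp_pos: [0.6322, -0.1264, 0.1749]
eef_rot: [-3.141, 0.002, 0.171]
contact_force: [-0.7, 0.1, -3.6]
width: 0.031
finger_force: 60.0
t: 13.55
tcp_pos: [0.6315, -0.1277, 0.1756]
eef_rot: [-3.142, 0.001, 0.17]
contact_force: [-0.2, -0.5, -3.6]
width: 0.0313
finger_force: 60.0
```

```bash
python3 -m inch '[[[0,0,0,0,0,0.5,0],[0,0,0,0,0,0.5,0],[0,0,0,0,0,0.4,0],[0,0,0,0,0,0.3,0],[0,0,0,0,0,0,0]]]'; python3 -m inch '[[[0,0,0,0,0,0.15,0],[0,0,0,0,0,0.08,0],[0,0,0,0,0,0.07,0],[0,0,0,0,0,0.03,0],[0,0,0,0,0,0,0]]]'
```

```text
t: 14.18
tcp_pos: [0.6315, -0.127, 0.1071]
eef_rot: [-3.141, 0.002, 0.17]
contact_force: [0.9, -0.3, -3.5]
width: 0.0314
finger_force: 60.1
t: 14.8
tcp_pos: [0.6329, -0.1268, 0.0968]
eef_rot: [3.141, -0.002, 0.17]
contact_force: [-2.8, 1.2, 5.2]
width: 0.0316
finger_force: 60.9
```

```bash
python3 -m inch '[[[0,0,0,0,0,0,100],[0,0,0,0,0,0,100],[0,0,0,0,0,0,100],[0,0,0,0,0,0,100]]]'; python3 -m inch '[[[0,0,0,0,0,-0.4,100],[0,0,0,0,0,-0.8,100],[0,0,0,0,0,-0.9,100],[0,0,0,0,0,-0.9,100],[0,0,0,0,0,0,100]]]'; python3 -m inch '[[[0,0,0,-0.45,0.9,0,100],[0,0,0,-0.45,0.9,0,100],[0,0,0,-0.45,0.9,0,100],[0,0,0,-0.45,0.9,0,100],[0,0,0,-0.43,0.69,0,100]]]'; python3 -m inch '[[[0,0,0,0,0,0,100],[0,0,0,0,0,0,100]]]'
```

```text
t: 15.3
tcp_pos: [0.6324, -0.127, 0.0948]
eef_rot: [-3.142, -0.0, 0.17]
contact_force: [-0.1, 0.1, -0.0]
width: 0.0854
finger_force: 0.0
t: 15.92
tcp_pos: [0.6345, -0.1277, 0.2202]
eef_rot: [3.137, -0.008, 0.17]
contact_force: [-0.9, 0.1, -0.5]
width: 0.0857
finger_force: 0.0
t: 16.55
tcp_pos: [0.5726, -0.3126, 0.2144]
eef_rot: [-3.141, 0.001, 0.169]
contact_force: [0.8, -0.0, 0.3]
width: 0.0856
finger_force: 0.0
t: 16.8
tcp_pos: [0.5734, -0.3106, 0.2146]
eef_rot: [-3.14, 0.0, 0.17]
contact_force: [0.3, 0.4, 0.4]
width: 0.0856
finger_force: 0.0
```

Exactly on the green pocket (0.5737, −0.311). Descending by 2.95 in total.

```bash
python3 -m inch '[[[0,0,0,0,0,0.8,100],[0,0,0,0,0,0.8,100],[0,0,0,0,0,0.7,100],[0,0,0,0,0,0.5,100],[0,0,0,0,0,0.17,100]]]'; python3 -m inch '[[[0,0,0,0,0,0,100]]]'; python3 -m inch '[[[0,0,0,0,0,0,0],[0,0,0,0,0,0,0],[0,0,0,0,0,0,0],[0,0,0,0,0,0,0]]]'
```

```text
t: 17.42
tcp_pos: [0.5733, -0.3092, 0.0946]
eef_rot: [-3.139, 0.002, 0.172]
contact_force: [0.3, 0.8, 0.1]
width: 0.0854
finger_force: 0.0
t: 17.55
tcp_pos: [0.5739, -0.3103, 0.0962]
eef_rot: [-3.141, 0.0, 0.171]
contact_force: [-0.0, 0.1, 1.5]
width: 0.0854
finger_force: 0.0
t: 18.05
tcp_pos: [0.5738, -0.3113, 0.0972]
eef_rot: [3.141, -0.001, 0.17]
contact_force: [-0.7, 1.9, 5.8]
width: 0.0308
finger_force: 59.2
```

```bash
python3 -m inch '[[[0,0,0,0,0,-0.3,0],[0,0,0,0,0,-0.5,0],[0,0,0,0,0,-0.6,0],[0,0,0,0,0,-0.6,0],[0,0,0,0,0,0,0]]]'; python3 -m inch '[[[0,0,0,0,-0.7,0,0],[0,0,0,0,-0.8,0,0],[0,0,0,0,-0.8,0,0],[0,0,0,0,-0.56,0,0],[0,0,0,0,0,0,0]]]';python3 -m inch '[[[0,0,0,0,0,0,0]]]'
```

```text
t: 18.68
tcp_pos: [0.5745, -0.312, 0.1782]
eef_rot: [3.138, -0.003, 0.17]
contact_force: [0.1, -0.6, -4.7]
width: 0.0311
finger_force: 60.0
t: 19.3
tcp_pos: [0.5536, -0.1967, 0.1754]
eef_rot: [-3.14, 0.001, 0.172]
contact_force: [-0.5, -0.5, -3.8]
width: 0.0314
finger_force: 60.2
t: 19.42
tcp_pos: [0.5543, -0.1991, 0.1759]
eef_rot: [3.141, 0.0, 0.17]
contact_force: [-0.5, -0.0, -4.5]
width: 0.0312
finger_force: 60.2
```

```bash
python3 -m inch '[[[0,0,0,0,0,0.5,0],[0,0,0,0,0,0.5,0],[0,0,0,0,0,0.4,0],[0,0,0,0,0,0.3,0],[0,0,0,0,0,0,0]]]'; python3 -m inch '[[[0,0,0,0,0,0.15,0],[0,0,0,0,0,0.08,0],[0,0,0,0,0,0.07,0],[0,0,0,0,0,0.03,0],[0,0,0,0,0,0,0]]]'
```

```text
t: 20.05
tcp_pos: [0.5536, -0.1984, 0.107]
eef_rot: [-3.14, 0.002, 0.17]
contact_force: [-0.2, 1.0, -2.5]
width: 0.0317
finger_force: 60.2
t: 20.68
tcp_pos: [0.5545, -0.1984, 0.0971]
eef_rot: [3.14, -0.001, 0.17]
contact_force: [-3.8, 1.9, 7.8]
width: 0.0314
finger_force: 61.4
```

```bash
python3 -m inch '[[[0,0,0,0,0,0,100],[0,0,0,0,0,0,100],[0,0,0,0,0,0,100],[0,0,0,0,0,0,100]]]'; python3 -m inch '[[[0,0,0,0,0,-0.4,100],[0,0,0,0,0,-0.8,100],[0,0,0,0,0,-0.9,100],[0,0,0,0,0,-0.9,100],[0,0,0,0,0,0,100]]]'; python3 -m inch '[[[0,0,0,0,-0.8,0,100],[0,0,0,0,-0.8,0,100],[0,0,0,0,-0.8,0,100],[0,0,0,0,-0.46,0,100],[0,0,0,0,0,0,100]]]'; python3 -m inch '[[[0,0,0,0,0,0,100]]]'
```

```text
t: 21.18
tcp_pos: [0.5541, -0.1985, 0.0948]
eef_rot: [-3.142, 0.0, 0.17]
contact_force: [-0.0, 0.1, -0.3]
width: 0.0857
finger_force: 0.0
t: 21.8
tcp_pos: [0.5561, -0.1996, 0.2198]
eef_rot: [3.136, -0.006, 0.17]
contact_force: [0.1, -0.6, -0.5]
width: 0.0854
finger_force: 0.0
t: 22.42
tcp_pos: [0.5346, -0.0848, 0.215]
eef_rot: [3.141, 0.0, 0.172]
contact_force: [-0.1, -0.8, -0.4]
width: 0.0854
finger_force: 0.0
t: 22.55
tcp_pos: [0.535, -0.0865, 0.2149]
eef_rot: [3.141, -0.0, 0.17]
contact_force: [1.0, 0.2, 0.6]
width: 0.0856
finger_force: 0.0
```

```bash
python3 -m inch '[[[0,0,0,0,0,0.8,100],[0,0,0,0,0,0.8,100],[0,0,0,0,0,0.7,100],[0,0,0,0,0,0.5,100],[0,0,0,0,0,0.17,100]]]'; python3 -m inch '[[[0,0,0,0,0,0,100]]]'; python3 -m inch '[[[0,0,0,0,0,0,0],[0,0,0,0,0,0,0],[0,0,0,0,0,0,0],[0,0,0,0,0,0,0]]]'
```

```text
t: 23.18
tcp_pos: [0.5341, -0.0866, 0.0946]
eef_rot: [-3.141, 0.002, 0.169]
contact_force: [-0.4, 0.5, -0.3]
width: 0.0857
finger_force: 0.0
t: 23.3
tcp_pos: [0.5349, -0.0864, 0.096]
eef_rot: [-3.141, 0.0, 0.169]
contact_force: [-0.1, -0.2, 0.0]
width: 0.0855
finger_force: 0.0
t: 23.8
tcp_pos: [0.5352, -0.0854, 0.0971]
eef_rot: [3.141, -0.001, 0.17]
contact_force: [-1.4, 3.0, 5.7]
width: 0.0313
finger_force: 59.1
```

```bash
python3 -m inch '[[[0,0,0,0,0,-0.3,0],[0,0,0,0,0,-0.5,0],[0,0,0,0,0,-0.7,0],[0,0,0,0,0,-0.8,0],[0,0,0,0,0,-0.8,0]]]'; python3 -m inch '[[[0,0,0,0,0,-0.7,0],[0,0,0,0,0,-0.4,0],[0,0,0,0,0,0,0],[0,0,0,0,0,0,0]]]'
```

```text
t: 24.42
tcp_pos: [0.534, -0.0855, 0.2207]
eef_rot: [-3.141, 0.002, 0.17]
contact_force: [0.7, -0.7, -4.4]
width: 0.0309
finger_force: 60.3
t: 24.92
tcp_pos: [0.534, -0.0854, 0.2626]
eef_rot: [-3.14, 0.002, 0.17]
contact_force: [0.5, -1.0, -5.8]
width: 0.0313
finger_force: 60.4
```

```bash
python3 -m inch '[[[0,0,0,0,0.6,0,0],[0,0,0,0,0.8,0,0],[0,0,0,0,0.8,0,0],[0,0,0,0,0.8,0,0],[0,0,0,0,0.8,0,0]]]'; python3 -m inch '[[[0,0,0,0,0.8,0,0],[0,0,0,0,0.7,0,0],[0,0,0,0,0.42,0,0],[0,0,0,0,0,0,0],[0,0,0,0,0,0,0]]]'; python3 -m inch '[[[0,0,0,0,0,0.6,0],[0,0,0,0,0,0.7,0],[0,0,0,0,0,0.6,0],[0,0,0,0,0,0.3,0],[0,0,0,0,0,0,0]]]'
```

```text
t: 25.55
tcp_pos: [0.56, -0.2361, 0.2621]
eef_rot: [-3.139, 0.002, 0.17]
contact_force: [0.2, -0.2, -5.2]
width: 0.0316
finger_force: 60.5
t: 26.18
tcp_pos: [0.5733, -0.31, 0.2636]
eef_rot: [-3.14, 0.001, 0.171]
contact_force: [0.9, -0.5, -4.9]
width: 0.0313
finger_force: 60.6
t: 26.8
tcp_pos: [0.5732, -0.3102, 0.1756]
eef_rot: [-3.14, 0.001, 0.171]
contact_force: [0.1, -0.3, -6.0]
width: 0.031
finger_force: 60.6
```

```bash
python3 -m inch '[[[0,0,0,0,0,0.5,0],[0,0,0,0,0,0.5,0],[0,0,0,0,0,0.4,0],[0,0,0,0,0,0.3,0],[0,0,0,0,0,0,0]]]'; python3 -m inch '[[[0,0,0,0,0,0.15,0],[0,0,0,0,0,0.08,0],[0,0,0,0,0,0.07,0],[0,0,0,0,0,0.03,0],[0,0,0,0,0,0,0]]]'
```

```text
t: 27.42
tcp_pos: [0.5731, -0.3108, 0.1074]
eef_rot: [-3.14, 0.001, 0.17]
contact_force: [-0.4, 0.3, -6.1]
width: 0.0311
finger_force: 60.7
t: 28.05
tcp_pos: [0.574, -0.3112, 0.0972]
eef_rot: [3.14, -0.002, 0.17]
contact_force: [-3.1, 3.4, 4.7]
width: 0.0314
finger_force: 61.7
```

Green is seated. Next I release and go to black for the red holder: x +2.23, y −1.43.

```bash
python3 -m inch '[[[0,0,0,0,0,0,100],[0,0,0,0,0,0,100],[0,0,0,0,0,0,100],[0,0,0,0,0,0,100]]]'; python3 -m inch '[[[0,0,0,0,0,-0.4,100],[0,0,0,0,0,-0.8,100],[0,0,0,0,0,-0.9,100],[0,0,0,0,0,-0.9,100],[0,0,0,0,0,0,100]]]'; python3 -m inch '[[[0,0,0,0.8,-0.5,0,100],[0,0,0,0.8,-0.5,0,100],[0,0,0,0.63,-0.43,0,100],[0,0,0,0,0,0,100],[0,0,0,0,0,0,100]]]'
```

```text
t: 28.55
tcp_pos: [0.5736, -0.3113, 0.0949]
eef_rot: [3.141, -0.0, 0.17]
contact_force: [-0.4, -0.2, -0.1]
width: 0.0854
finger_force: 0.0
t: 29.18
tcp_pos: [0.5753, -0.3126, 0.2203]
eef_rot: [3.135, -0.006, 0.17]
contact_force: [-0.3, -0.7, -1.0]
width: 0.0856
finger_force: 0.0
t: 29.8
tcp_pos: [0.6511, -0.2399, 0.2144]
eef_rot: [-3.141, 0.001, 0.17]
contact_force: [-0.2, -0.1, 0.3]
width: 0.0853
finger_force: 0.0
```

```bash
python3 -m inch '[[[0,0,0,0,0,0.8,100],[0,0,0,0,0,0.8,100],[0,0,0,0,0,0.7,100],[0,0,0,0,0,0.5,100],[0,0,0,0,0,0.17,100]]]'; python3 -m inch '[[[0,0,0,0,0,0,100]]]'; python3 -m inch '[[[0,0,0,0,0,0,0],[0,0,0,0,0,0,0],[0,0,0,0,0,0,0],[0,0,0,0,0,0,0]]]'
```

```text
t: 30.42
tcp_pos: [0.65, -0.2405, 0.0946]
eef_rot: [-3.14, 0.003, 0.169]
contact_force: [-0.5, 0.3, 0.2]
width: 0.0854
finger_force: 0.0
t: 30.55
tcp_pos: [0.6512, -0.2404, 0.0962]
eef_rot: [-3.141, 0.0, 0.169]
contact_force: [0.1, 0.4, 0.2]
width: 0.0853
finger_force: 0.0
t: 31.05
tcp_pos: [0.6521, -0.2395, 0.0971]
eef_rot: [3.141, -0.001, 0.17]
contact_force: [-0.3, 1.9, 5.1]
width: 0.0314
finger_force: 59.3
```

```bash
python3 -m inch '[[[0,0,0,0,0,-0.3,0],[0,0,0,0,0,-0.5,0],[0,0,0,0,0,-0.7,0],[0,0,0,0,0,-0.8,0],[0,0,0,0,0,-0.8,0]]]'; python3 -m inch '[[[0,0,0,0,0,-0.7,0],[0,0,0,0,0,-0.4,0],[0,0,0,0,0,0,0],[0,0,0,0,0,0,0]]]'; python3 -m inch '[[[0,0,0,-0.3,-0.6,0,0],[0,0,0,-0.4,-0.8,0,0],[0,0,0,-0.4,-0.8,0,0],[0,0,0,-0.4,-0.8,0,0],[0,0,0,-0.4,-0.8,0,0]]]'; python3 -m inch '[[[0,0,0,-0.33,-0.49,0,0],[0,0,0,0,0,0,0],[0,0,0,0,0,0,0]]]'
```

```text
t: 31.68
tcp_pos: [0.6511, -0.2396, 0.2202]
eef_rot: [-3.14, 0.002, 0.17]
contact_force: [0.2, 0.1, -5.1]
width: 0.0312
finger_force: 60.0
t: 32.17
tcp_pos: [0.651, -0.2394, 0.2622]
eef_rot: [-3.14, 0.002, 0.17]
contact_force: [0.4, 0.5, -6.0]
width: 0.0315
finger_force: 60.2
t: 32.8
tcp_pos: [0.5495, -0.1016, 0.2625]
eef_rot: [-3.14, 0.002, 0.17]
contact_force: [0.1, -0.2, -5.7]
width: 0.0313
finger_force: 60.3
t: 33.17
tcp_pos: [0.5347, -0.0859, 0.2634]
eef_rot: [-3.141, 0.001, 0.17]
contact_force: [1.2, -0.3, -5.1]
width: 0.0309
finger_force: 60.9
```

```bash
python3 -m inch '[[[0,0,0,0,0,0.6,0],[0,0,0,0,0,0.7,0],[0,0,0,0,0,0.6,0],[0,0,0,0,0,0.3,0],[0,0,0,0,0,0,0]]]'; python3 -m inch '[[[0,0,0,0,0,0.5,0],[0,0,0,0,0,0.5,0],[0,0,0,0,0,0.4,0],[0,0,0,0,0,0.3,0],[0,0,0,0,0,0,0]]]'; python3 -m inch '[[[0,0,0,0,0,0.15,0],[0,0,0,0,0,0.08,0],[0,0,0,0,0,0.07,0],[0,0,0,0,0,0.03,0],[0,0,0,0,0,0,0]]]'
```

```text
t: 33.8
tcp_pos: [0.5345, -0.086, 0.1751]
eef_rot: [-3.141, 0.002, 0.17]
contact_force: [0.5, 0.1, -4.5]
width: 0.0313
finger_force: 60.7
t: 34.42
tcp_pos: [0.5344, -0.0856, 0.1075]
eef_rot: [-3.141, 0.001, 0.17]
contact_force: [0.2, 0.2, -5.4]
width: 0.0314
finger_force: 60.7
t: 35.05
tcp_pos: [0.5353, -0.0856, 0.0971]
eef_rot: [3.141, -0.002, 0.17]
contact_force: [-4.1, 3.0, 8.6]
width: 0.0313
finger_force: 61.5
```

Seated. I'll release, retreat up and back, and check.

```bash
python3 -m inch '[[[0,0,0,0,0,0,100],[0,0,0,0,0,0,100],[0,0,0,0,0,0,100],[0,0,0,0,0,0,100]]]'; python3 -m inch '[[[0,0,0,0,0,-0.4,100],[0,0,0,0,0,-0.8,100],[0,0,0,0,0,-0.9,100],[0,0,0,0,0,-0.9,100],[0,0,0,0,0,-0.8,100]]]'; python3 -m inch '[[[0,0,0,-0.7,0.5,-0.2,100],[0,0,0,-0.7,0.5,0,100],[0,0,0,-0.7,0.5,0,100],[0,0,0,0,0,0,100],[0,0,0,0,0,0,100]]]'
python3 - <<'E'
from h import *
a=vision.grab_frame('wrist');b=vision.grab_frame('scene')
b=cv2.resize(b[110:270,160:350],(456,384),interpolation=cv2.INTER_CUBIC)
cv2.imwrite('pics/fw.png',a);cv2.imwrite('pics/fs.png',b)
E
```

```text
t: 35.55
tcp_pos: [0.5348, -0.0858, 0.0948]
eef_rot: [3.142, 0.0, 0.17]
contact_force: [0.1, 0.1, -0.4]
width: 0.0852
finger_force: 0.0
t: 36.17
tcp_pos: [0.535, -0.0858, 0.2497]
eef_rot: [3.141, -0.002, 0.17]
contact_force: [1.0, 0.5, 0.3]
width: 0.0852
finger_force: 0.0
t: 36.8
tcp_pos: [0.4625, -0.159, 0.2558]
eef_rot: [3.141, -0.001, 0.17]
contact_force: [-0.2, -0.2, -0.3]
width: 0.0855
finger_force: 0.0
```

View pics/fw.png

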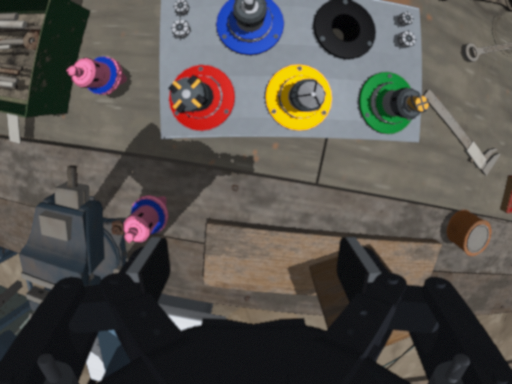

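View pics/fs.png

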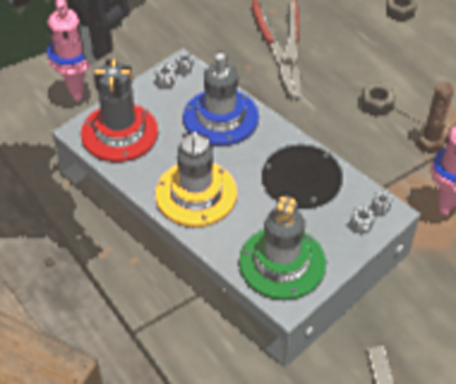

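Every holder sits flat in the pocket of its own colour, with collars at wrist pixels (202,97), (298,97), (390,102) and (250,25). The black pocket at (345,28) is empty and the caliper lies where it was.

```bash
python3 -c "
from plant import r
print(r.hand_in())"
```

```text
the job is handed in; nothing more can be done
None
```

The job is handed in at about 37 s of robot time: all four holders sit flat in the pockets of their own colour, the black pocket is empty, and the caliper was not touched.

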